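Roll a specimen bottle home on the bench reader

ROBOT

A 6-joint arm with a two-finger parallel gripper is mounted at the origin on the work surface. World frame = base frame: x ahead of the robot, y to its left, z up, the work surface at z = 0. Lengths are in mm, angles in degrees, forces in N, time in s.
With the tool pointing down it reaches from about 300 to 850 mm from the base axis. Payload 4.2 kg.
Tool frame: the origin (TCP) lies at the very end of the fingers, on their centre line; the grasp point (between the pads) lies 19 mm behind it (env.grasp_offset is the distance from the TCP to the grasp point, in mm); z points along the fingers, y is the line along which they close (so a half turn about z gives the same grasp; the last joint's range is limited). The gripper opens to 91 mm and grips with 3 to 60 N. Pads are 32 mm wide; open, the fingers measure 118 mm over their backs; the gripper's body (76 mm by 178 mm) begins 60 mm behind the grasp point.
Start: joints at [72.594, 18.312, 89.639, -0, 72.044, -1.146], TCP at [161.005, 552.015, 213.976] pointing down, gripper open.
Joint ranges: [-177.97, 177.97], [-48.28, 115.42], [12.27, 149.76], [-77.06, 257.06], [2.81, 150.46], [-146.56, 146.56]. Speed limits (degrees/s): [147.25, 147.25, 180, 180, 180, 180].

INTERFACE

Orientations are given as [roll, pitch, yaw] about the fixed x, y, z axes, in that order (R = Rz(yaw) Ry(pitch) Rx(roll)).
In Python, from workcell import env gives the robot as it stands. The module is installed in compiled form; this text tells all that it offers.
- The arm moves only by the tool send_rows, never from a script. Its argument "motion" is a list of rows, each an object of numbers: "tx", "ty", "tz": the shift along the tool's x, y, z in units of 500 mm (1.0 is 500 mm); "rx", "ry", "rz": the turn, a rotation vector about the tool's x, y, z in units of 30 degrees (1.0 is 30 degrees); "gripper": the closure, from -1 (fully open) to 1 (shut). In form: [{"tx": .., "ty": .., "tz": .., "rx": .., "ry": .., "rz": .., "gripper": ..}, ...]. A call has 1 to 12 rows; each row shifts and turns the commanded pose from where the row before left it, along the tool's axes as they then stand; what a row does not reach is not made up. A row lasts 1/8 s, in which the tool goes at most 62.5 mm and 10.7 degrees, less where a joint would pass 70% of its speed; a pose out of reach is approached as far as the arm can. A call with a number of a shift or a turn outside -1 to 1 is refused whole. A call with a gripper value outside its range is refused whole. The fingers move at their own pace and stop on an object; "grip_force" is the grip in N (left out, the last holds). Time passes only in rows, so rows that do not move let the fingers close. It gives the time, the measured TCP pose, the force, the opening and the grip force at its end, in the units of the state.
- env.state(): the state, without advancing time (a new reading comes with each control period).
- env.grab_frame(name): name is "side" or "top"; returns a dict with "frame" (420x560x3 uint8, red, green, blue), "vertical_fov" (degrees; the focal length in pixels is half the picture's height over the tangent of half this angle, whatever the lens; pixels are square), "cx", "cy" (the principal point, pixels), "rvec" (rotation vector, rad) and "tvec" (3), from world to camera coordinates, as OpenCV has them. Camera axes: x right, y down, z forward; pixel columns grow to the right and rows downward; lengths in mm; the calibration is good to about 2 mm. A picture is of the moment at which its call begins. There is no depth.
- env.job_done(): hands the job in; it is judged then, once.
The state is a dict: "time_s": time; "qpos": joint angles; "qvel": joint speeds; "effort": joint torques, N m; "ee_pos": TCP position; "ee_rot": TCP orientation; "force": force on the tool from outside, world axes, zero at the start; "torque": the same for the moment, N m; "gripper_width": finger opening in mm; "gripper_force": force on a finger pad.
Only numpy, scipy, OpenCV 4.12 (cv2) and the standard library are available. Lean on these libraries where they do the work, as an engineer would, in place of code of your own. Each camera call takes 0.05 s, during which the arm holds its last target. There are 200 camera calls.

TASK

The specimen bottle lies a little askew on the bench reader's mat: roll it over the mat by pushing its side, without lifting it or letting it run, up to the trigger bar so that it lies square along the bar over the read window. Keep pushing until it has pressed the sprung bar in and hold it in for about a second to take the reading, without jamming the bar hard against its end stop. Then ease off slowly, so that the bar comes back out and the bottle is left lying still and square against it, and leave the other things on the bench alone.

Things in the scene. Friction and masses are not known exactly. Their poses are not given: they have to be found in the camera images.
- bottle: Specimen bottle: amber glass, paper wrap label, white ribbed screw cap. Plain cylinder 30 mm in diameter, 95 mm long, 70 to 125 g, lying on its side on the reader's mat. Origin on its axis at mid length; y runs along it towards the cap, x and z turn as it rolls. It rolls square to its own axis, so a skewed one runs off sideways and is not straightened by the push; it coasts only a little.
- reader: White bench reader, fixed. Origin on the bench; x points along its flat deck from the open front edge towards bar and housing, y across, z up. Deck top level, 16 mm above the bench, from x = -113 to +85 mm and y = -95 to +95 mm: black rubber mat, then a grey strip. Housing from x = 98 to 203 mm, at most 49 mm high. Side cheeks 28 mm high at y = +-98 mm, x = -65 to +100 mm.
- bar: Aluminium trigger bar at the deck's far end, 170 mm wide, 20 mm high, face upright. Origin amid its face, 31 mm above the bench, 85 mm ahead of the reader's origin when out; axes as the reader's. Sprung along +x: moves from 1 N, switch closes 1.5 mm in at 5.5 N, rigid end stop 2 mm in at 7 N; 10 N on it is too much. The bottle rubs on the mat: the push on it is 1.3 to 1.7 times that on the bar.
- pot: Bystander: white specimen pot with a screw lid, 54 mm in diameter, 68 mm high, standing on the bench beside the reader. Origin at the centre of its underside.
- slidebox: Bystander: grey slide box 87 x 36 x 35 mm on the bench beside the reader. Origin at the centre of its underside.
- brush: Bystander: fine sectioning brush with a wooden handle, 156 mm long and 9 mm thick, lying on the bench beside the reader's housing. Origin near mid length, on the bench.
- window (a point): Middle of the glass read window, let flush into the grey strip of the deck in front of the bar: 22 mm along the deck by 70 mm across it, 16 mm above the bench, 67 mm ahead of the reader's origin. Axes as the reader's. The bottle at home against the bar has its axis 70 mm ahead of the reader's origin and 31 mm above the bench.
Mind the look-alikes: they are no part of the job. What is shaped like the bottle but green or purple is not meant.

How it is judged:
By the outcome, as a careful person would: the job done as asked, in the order asked, and still so for the second after the job is handed in, with the robot touching nothing.
It also fails if it takes over 72 s, if anything falls off the work surface, if the arm or the gripper's body presses on something with over 40 N, if the wrist force passes 120 N, or if a joint passes its speed limit or range.

## Working session

There is one attempt and no reset: what is moved stays moved. The work goes in short steps, Python scripts to look and compute and a tool call to move; the robot and the scene stay as the last step left them, time stands still between calls to the robot, and variables do not carry over. Pictures are saved under pics/ and viewed, at most 10 in all, crops included, and the job is handed in when it is done.

Besides the shell and the picture viewer there is one more tool, called after "Emit:" as name(argument=value, ...) on one line, values as JSON. send_rows: Moves the arm, as the interface text tells. Shifts and turns lie within -1 to 1; 1 stands for 500 mm of shift or 30 degrees of turn. Its arguments: {"type":"object","properties":{"motion":{"type":"array"},"grip_force":{"type":"number"}},"required":["motion"]}

```bash
mkdir -p pics
cat > h.py <<'E'
from workcell import env
import numpy as np, cv2
def grab(n,save=None):
    f=env.grab_frame(n)
    if save: cv2.imwrite('pics/'+save,f['frame'][:,:,::-1])
    return f
def cam(f):
    F=210/np.tan(np.radians(f['vertical_fov'])/2)
    K=np.array([[F,0,f['cx']],[0,F,f['cy']],[0,0,1.]])
    R=cv2.Rodrigues(np.array(f['rvec'],float))[0]; t=np.array(f['tvec'],float).reshape(3)
    return K,R,t
def back(f,px,z):
    K,R,t=cam(f); c=-R.T@t
    d=(R.T@np.linalg.inv(K)@np.c_[np.array(px,float).reshape(-1,2),np.ones(np.size(px)//2)].T).T
    return c+d*((z-c[2])/d[:,2])[:,None]
def proj(f,P):
    K,R,t=cam(f); q=(np.array(P,float).reshape(-1,3)@R.T+t)@K.T
    return q[:,:2]/q[:,2:]
E
python3 - <<'E'
from h import *
for n in('top','side'):
    f=grab(n,n+'0.png'); print(n,f['vertical_fov'],f['cx'],f['cy'],-cam(f)[1].T@cam(f)[2])
    print({k:v for k,v in f.items() if k!='frame'})
print(env.state())
E
```

```text
top 47.907316513793106 281.2568860762518 214.90274171319774 [ 462.64265989   45.50992356 1042.29599199]
{'vertical_fov': 47.907316513793106, 'cx': 281.2568860762518, 'cy': 214.90274171319774, 'rvec': array([ 2.21501849, -2.18047915,  0.10183928]), 'tvec': array([  13.19399214,  533.65704289, 1008.72513499])}
side 49.43350096517777 283.00076670245215 204.50083455537984 [ 193.54509388 -562.70007744  511.52931259]
{'vertical_fov': 49.43350096517777, 'cx': 283.00076670245215, 'cy': 204.50083455537984, 'rvec': array([ 2.09076022, -0.60269256,  0.32743615]), 'tvec': array([-465.69016773,  218.4723707 ,  592.58401015])}
{'time_s': 0.1, 'qpos': array([ 7.25935804e+01,  1.83455412e+01,  8.96996084e+01,  8.40549179e-04,
        7.20432708e+01, -1.14649959e+00]), 'qvel': array([ 0.00681209, -0.04678162, -0.12941347,  0.00934146, -0.01120544,
       -0.01021696]), 'effort': array([-4.43931731e-04, -4.13334274e+01, -2.32507700e+01,  7.28594558e-02,
        4.22642170e-02, -5.61926527e-05]), 'ee_pos': array([160.86218607, 551.56859014, 213.22747705]), 'ee_rot': array([-1.79911613e+02, -2.56823549e-03,  1.63739818e+02]), 'force': array([0.64054798, 0.19908595, 0.32125561]), 'torque': array([-0.01999372, -0.04612335,  0.00174247]), 'gripper_force': 0.0, 'gripper_width': 90.99760545471513}
```

View pics/top0.png

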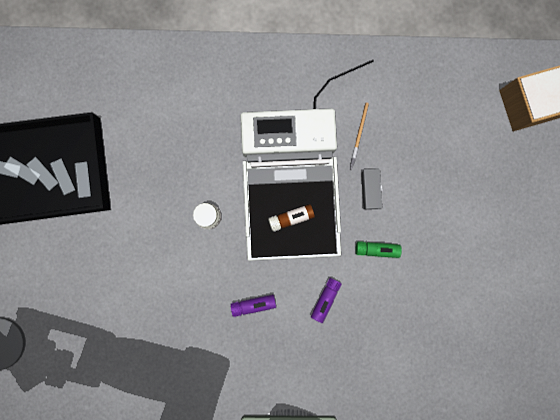

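View pics/side0.png

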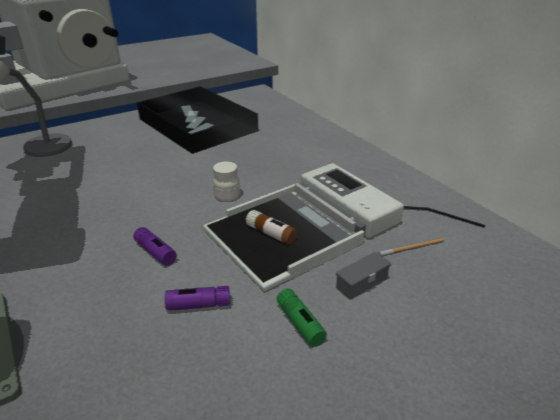

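The top view shows the amber bottle on the mat at (291,218), with its white cap to the left. Two purple look-alikes are at (253,305) and (325,300) and a green one is at (378,250). Only the amber bottle on the mat fits the description. I'll confirm it in an enlarged crop.

Run:
```python
from h import *
im=cv2.imread('pics/top0.png')[100:270,230:350]
cv2.imwrite('pics/crop0.png',cv2.resize(im,None,fx=4,fy=3.5,interpolation=cv2.INTER_CUBIC) if 0 else cv2.resize(im,None,fx=3.5,fy=3.5,interpolation=cv2.INTER_CUBIC))
```

```text
(no output)
```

View pics/crop0.png

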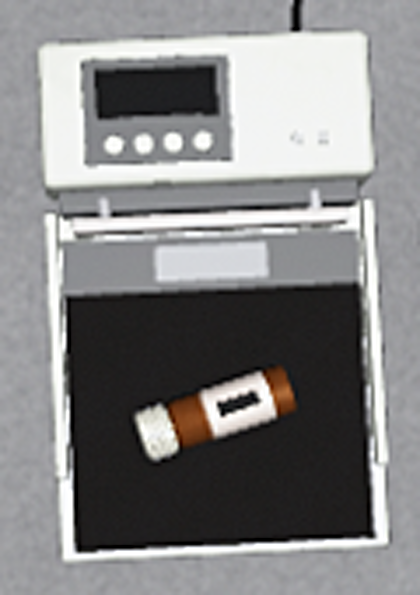

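```bash
cat >> h.py <<'E'
def bottle(f,poly):
    """mask non-black in polygon (px of mat) -> axis centre, direction toward cap"""
    im=f['frame'].astype(int); m=np.zeros(im.shape[:2],np.uint8); cv2.fillPoly(m,[np.int32(poly)],1)
    r,b=im[:,:,0],im[:,:,2]
    amb=((r-b>35)&(r>70)&(m>0)).astype(np.uint8)
    return m,amb
E
python3 - <<'E'
from h import *
from scipy.optimize import least_squares
f=grab('top')
c2f=lambda p:(np.array(p,float)+.5)/3.5-.5+[230,100]
win=c2f([(157,246),(267,241),(269,277),(156,282)])
front=c2f([(66,558),(388,544)])
hs=c2f([(42,45),(366,33)])
obj=np.array([[78,35,16],[78,-35,16],[56,-35,16],[56,35,16],[-113,95,16],[-113,-95,16]],float)
px=np.r_[win,front]
def w(p,o):
    c,s=np.cos(p[2]),np.sin(p[2]); return np.c_[p[0]+c*o[:,0]-s*o[:,1],p[1]+s*o[:,0]+c*o[:,1],o[:,2]]
r=least_squares(lambda p:(proj(f,w(p,obj))-px).ravel(),[460,0,0])
print('reader',r.x[:2],np.degrees(r.x[2])); print(r.fun.reshape(-1,2).round(1))
print('front z16',back(f,front,16)); W=back(f,win,16);print('win',W)
# bottle
im=f['frame'].astype(int); poly=proj(f,w(r.x,np.array([[45,80,16],[45,-80,16],[-100,-80,16],[-100,80,16.]])))
m=np.zeros(im.shape[:2],np.uint8); cv2.fillPoly(m,[np.int32(poly)],1)
bm=((im.max(2)>75)&(m>0)).astype(np.uint8)
n,l,s,c=cv2.connectedComponentsWithStats(bm); k=1+np.argmax(s[1:,4]); ys,xs=np.where(l==k)
P=back(f,np.c_[xs,ys],31)[:,:2]
rect=cv2.minAreaRect(P.astype(np.float32)); print(len(xs),rect)
mu=P.mean(0); U,S,V=np.linalg.svd(P-mu); d=V[0]*np.sign(V[0][1]); print('pca',mu,np.degrees(np.arctan2(-d[0],d[1])), np.ptp((P-mu)@d),np.ptp((P-mu)@[d[1],-d[0]]))
c,s_=np.cos(r.x[2]),np.sin(r.x[2]); q=mu-r.x[:2]; print('in reader',c*q[0]+s_*q[1],-s_*q[0]+c*q[1])
E
```

```text
reader [555.76651947  -1.32535129] 3.5886399499826576
[[-0.3  0.3]
 [ 0.1  0.3]
 [ 0.1 -0. ]
 [ 0.4 -0.1]
 [ 2.1 -0.1]
 [-2.4 -0.3]]
front z16 [[ 436.76876036   90.85275024   16.        ]
 [ 448.26359707 -108.403388     16.        ]]
win [[632.02268102  37.80087637  16.        ]
 [636.48878083 -31.10399756  16.        ]
 [613.76815409 -32.61485857  16.        ]
 [609.31606008  38.06570234  16.        ]]
575 ((527.0974731445312, 0.33588409423828125), (32.548892974853516, 96.56798553466797), 19.35811424255371)
pca [526.86365356   1.80787917] 19.731678996202547 96.68132870736247 32.55845175338986
in reader -28.65007480817515 4.93619335104115
```

Emit:
send_rows(motion=[{"rz": -0.165,"gripper": -0.1},{"rz": -0.165,"gripper": -0.1},{"rz": -0.165,"gripper": -0.1},{"rz": -0.165,"gripper": -0.1},{"tx": -0.0392,"ty": -0.0817,"gripper": -0.1},{"tx": -0.0392,"ty": -0.0817,"gripper": -0.1},{"tx": -0.0392,"ty": -0.0817,"gripper": -0.1},{"tx": -0.0392,"ty": -0.0817,"gripper": -0.1},{"tx": -0.0392,"ty": -0.0817,"gripper": -0.1},{"tx": -0.0392,"ty": -0.0817,"gripper": -0.1},{"tx": -0.0392,"ty": -0.0817,"gripper": -0.1},{"tx": -0.0392,"ty": -0.0817,"gripper": -0.1}])

```text
invalid input at $.motion[0]: expected keys tx, ty, tz, rx, ry, rz, gripper
```

Emit:
send_rows(motion=[{"tx": -0.0392,"ty": -0.0817,"gripper": -0.1},{"tx": -0.0392,"ty": -0.0817,"gripper": -0.1},{"tx": -0.0392,"ty": -0.0817,"gripper": -0.1},{"tx": -0.0392,"ty": -0.0817,"gripper": -0.1},{"tx": -0.0392,"ty": -0.0817,"gripper": -0.1},{"tx": -0.0392,"ty": -0.0817,"gripper": -0.1},{"gripper": -0.1},{"gripper": -0.1}])

```text
invalid input at $.motion[0]: expected keys tx, ty, tz, rx, ry, rz, gripper
```

All keys are needed in every row.

Emit:
send_rows(motion=[{"tx": 0,"ty": 0,"tz": 0,"rx": 0,"ry": 0,"rz": -0.165,"gripper": -0.1},{"tx": 0,"ty": 0,"tz": 0,"rx": 0,"ry": 0,"rz": -0.165,"gripper": -0.1},{"tx": 0,"ty": 0,"tz": 0,"rx": 0,"ry": 0,"rz": -0.165,"gripper": -0.1},{"tx": 0,"ty": 0,"tz": 0,"rx": 0,"ry": 0,"rz": -0.165,"gripper": -0.1},{"tx": -0.0392,"ty": -0.0817,"tz": 0,"rx": 0,"ry": 0,"rz": 0,"gripper": -0.1},{"tx": -0.0392,"ty": -0.0817,"tz": 0,"rx": 0,"ry": 0,"rz": 0,"gripper": -0.1},{"tx": -0.0392,"ty": -0.0817,"tz": 0,"rx": 0,"ry": 0,"rz": 0,"gripper": -0.1},{"tx": -0.0392,"ty": -0.0817,"tz": 0,"rx": 0,"ry": 0,"rz": 0,"gripper": -0.1},{"tx": -0.0392,"ty": -0.0817,"tz": 0,"rx": 0,"ry": 0,"rz": 0,"gripper": -0.1},{"tx": -0.0392,"ty": -0.0817,"tz": 0,"rx": 0,"ry": 0,"rz": 0,"gripper": -0.1},{"tx": -0.0392,"ty": -0.0817,"tz": 0,"rx": 0,"ry": 0,"rz": 0,"gripper": -0.1},{"tx": -0.0392,"ty": -0.0817,"tz": 0,"rx": 0,"ry": 0,"rz": 0,"gripper": -0.1}])

```text
time_s: 1.65
ee_pos: [338.1, 234.1, 213.9]
ee_rot: [180.0, 0.0, -176.4]
force: [0.3, -0.1, -0.8]
gripper_width: 50.5
gripper_force: 0.0
```

Emit:
send_rows(motion=[{"tx": -0.0392,"ty": -0.0817,"tz": 0,"rx": 0,"ry": 0,"rz": 0,"gripper": -0.1},{"tx": -0.0392,"ty": -0.0817,"tz": 0,"rx": 0,"ry": 0,"rz": 0,"gripper": -0.1},{"tx": -0.0392,"ty": -0.0817,"tz": 0,"rx": 0,"ry": 0,"rz": 0,"gripper": -0.1},{"tx": -0.0392,"ty": -0.0817,"tz": 0,"rx": 0,"ry": 0,"rz": 0,"gripper": -0.1},{"tx": -0.0392,"ty": -0.0817,"tz": 0,"rx": 0,"ry": 0,"rz": 0,"gripper": -0.1},{"tx": -0.0392,"ty": -0.0817,"tz": 0,"rx": 0,"ry": 0,"rz": 0,"gripper": -0.1},{"tx": 0,"ty": 0,"tz": 0,"rx": 0,"ry": 0,"rz": 0,"gripper": -0.1},{"tx": 0,"ty": 0,"tz": 0,"rx": 0,"ry": 0,"rz": 0,"gripper": -0.1}])

```text
time_s: 2.65
ee_pos: [469.6, -1.6, 213.6]
ee_rot: [180.0, -0.1, -176.5]
force: [-0.3, 0.1, -0.0]
gripper_width: 49.9
gripper_force: 0.0
```

Emit:
send_rows(motion=[{"tx": 0,"ty": 0,"tz": 0.05,"rx": 0,"ry": 0,"rz": 0.133,"gripper": -0.1},{"tx": 0,"ty": 0,"tz": 0.06,"rx": 0,"ry": 0,"rz": 0.134,"gripper": -0.1},{"tx": 0,"ty": 0,"tz": 0.06,"rx": 0,"ry": 0,"rz": 0,"gripper": -0.1},{"tx": 0,"ty": 0,"tz": 0.06,"rx": 0,"ry": 0,"rz": 0,"gripper": -0.1},{"tx": 0,"ty": 0,"tz": 0.06,"rx": 0,"ry": 0,"rz": 0,"gripper": -0.1},{"tx": 0,"ty": 0,"tz": 0.05,"rx": 0,"ry": 0,"rz": 0,"gripper": -0.1},{"tx": 0,"ty": 0,"tz": 0.02,"rx": 0,"ry": 0,"rz": 0,"gripper": -0.1},{"tx": 0,"ty": 0,"tz": 0.015,"rx": 0,"ry": 0,"rz": 0,"gripper": -0.1},{"tx": 0,"ty": 0,"tz": 0.008,"rx": 0,"ry": 0,"rz": 0,"gripper": -0.1},{"tx": 0,"ty": 0,"tz": 0,"rx": 0,"ry": 0,"rz": 0,"gripper": -0.1},{"tx": 0,"ty": 0,"tz": 0,"rx": 0,"ry": 0,"rz": 0,"gripper": -0.1}])

```text
time_s: 4.03
ee_pos: [470.6, -1.9, 22.9]
ee_rot: [180.0, 0.1, 175.5]
force: [0.8, 1.4, -0.2]
gripper_width: 50.3
gripper_force: 0.0
```

Run:
```python
from h import *
f=grab('side'); print(env.state()['ee_pos'],env.state()['force'])
im=f['frame'][130:310,180:430,::-1]; cv2.imwrite('pics/s1.png',cv2.resize(im,None,fx=3,fy=3,interpolation=cv2.INTER_CUBIC))
```

```text
[470.55989835  -1.90123019  22.89640735] [0.00321048 0.6693376  0.20713577]
```

View pics/s1.png

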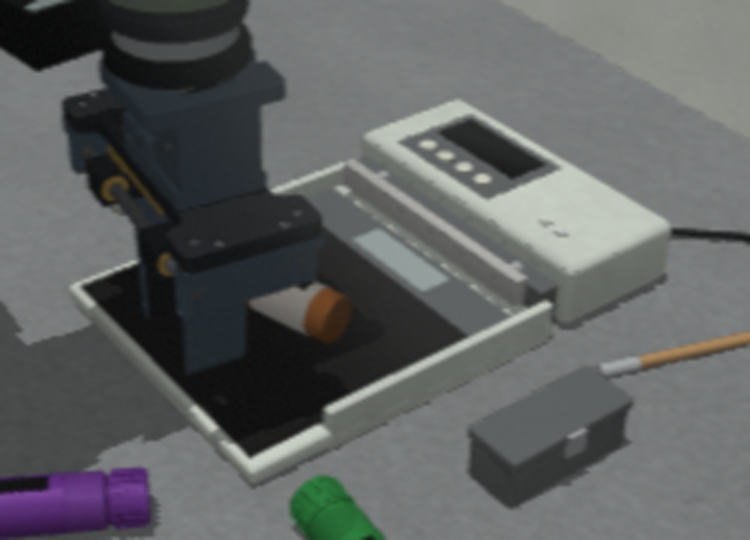

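The fingers stand behind the bottle without touching it, and its base end shows at crop (328,313). Pushing gently now.

Emit:
send_rows(motion=[{"tx": -0.004,"ty": 0,"tz": 0,"rx": 0,"ry": 0,"rz": 0,"gripper": -0.1},{"tx": -0.004,"ty": 0,"tz": 0,"rx": 0,"ry": 0,"rz": 0,"gripper": -0.1},{"tx": -0.004,"ty": 0,"tz": 0,"rx": 0,"ry": 0,"rz": 0,"gripper": -0.1},{"tx": -0.004,"ty": 0,"tz": 0,"rx": 0,"ry": 0,"rz": 0,"gripper": -0.1},{"tx": -0.004,"ty": 0,"tz": 0,"rx": 0,"ry": 0,"rz": 0,"gripper": -0.1},{"tx": -0.004,"ty": 0,"tz": 0,"rx": 0,"ry": 0,"rz": 0,"gripper": -0.1},{"tx": -0.004,"ty": 0,"tz": 0,"rx": 0,"ry": 0,"rz": 0,"gripper": -0.1},{"tx": -0.004,"ty": 0,"tz": 0,"rx": 0,"ry": 0,"rz": 0,"gripper": -0.1},{"tx": -0.004,"ty": 0,"tz": 0,"rx": 0,"ry": 0,"rz": 0,"gripper": -0.1},{"tx": -0.004,"ty": 0,"tz": 0,"rx": 0,"ry": 0,"rz": 0,"gripper": -0.1},{"tx": -0.004,"ty": 0,"tz": 0,"rx": 0,"ry": 0,"rz": 0,"gripper": -0.1},{"tx": -0.004,"ty": 0,"tz": 0,"rx": 0,"ry": 0,"rz": 0,"gripper": -0.1}])

```text
time_s: 5.58
ee_pos: [494.2, -3.7, 22.4]
ee_rot: [180.0, -0.0, 175.5]
force: [0.3, -1.0, 0.3]
gripper_width: 50.0
gripper_force: 0.0
```

Run:
```python
from h import *
f=grab('side'); print(env.state()['ee_pos'],env.state()['force'])
g=grab('top')
im=f['frame'][150:290,190:370,::-1]; im2=g['frame'][130:270,230:350,::-1]
cv2.imwrite('pics/s2.png',cv2.resize(np.hstack([im,im2]),None,fx=2.6,fy=2.6,interpolation=cv2.INTER_CUBIC))
```

```text
[494.63320412  -3.74797979  22.48026121] [ 0.19977181 -0.04986703  0.0522442 ]
```

View pics/s2.png

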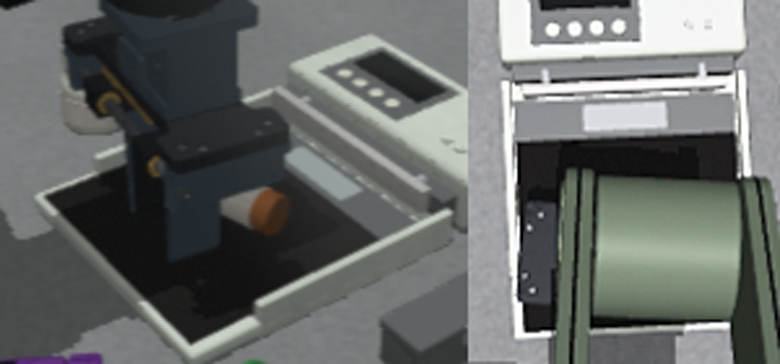

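```bash
cat >> h.py <<'E'
RD=np.array([555.8,-1.3]); RY=np.radians(3.5)
def rd(P):
    q=np.atleast_2d(P)[:,:2]-RD; c,s=np.cos(RY),np.sin(RY); return np.c_[c*q[:,0]+s*q[:,1],-s*q[:,0]+c*q[:,1]]
def amber(im):
    im=im.astype(int); r,g,b=im[:,:,0],im[:,:,1],im[:,:,2]
    m=((r-b>40)&(r>1.5*g)&(r>70)).astype(np.uint8); m[:150]=0;m[290:]=0;m[:,:230]=0;m[:,370:]=0
    n,l,s,c=cv2.connectedComponentsWithStats(m)
    if n<2: return None
    k=1+np.argmax(s[1:,4]); return c[k],s[k]
def base(f=None):
    f=f or grab('side'); c,s=amber(f['frame']); s_=env.state()
    print('px',c.round(1),s,'base~reader',rd(back(f,c,31)).round(1),'tcp reader',rd(s_['ee_pos']).round(1),'yaw',s_['ee_rot'][2].round(1),'F',s_['force'].round(1),'t',s_['time_s'])
E
python3 - <<'E'
from h import *
base()
f=grab('side'); f['frame']=cv2.imread('pics/side0.png')[:,:,::-1]; base(f)
E
```

```text
px [291.8 228.6] [288 223  11  13  79] base~reader [[ -4.5 -23.9]] tcp reader [[-61.6   1.3]] yaw 175.5 F [-0.1 -0.1  0. ] t 5.725
px [261.3 219.1] [256 215  13  11  82] base~reader [[-32.3  31.4]] tcp reader [[-61.7   1.4]] yaw 175.5 F [-0.2  0.2 -0.4] t 5.775
```

Run:
```python
from h import *
f=grab('side')
print(rd(back(f,[(296,232),(290,236)],31)).round(1))
im=f['frame']; 
for y in range(220,244,2): print(y,[tuple(im[y,x]) for x in range(284,306,4)])
```

```text
[[ -4.3 -36.1]
 [-19.7 -39.2]]
220 [(np.uint8(41), np.uint8(46), np.uint8(51)), (np.uint8(41), np.uint8(47), np.uint8(52)), (np.uint8(46), np.uint8(51), np.uint8(55)), (np.uint8(38), np.uint8(40), np.uint8(41)), (np.uint8(37), np.uint8(36), np.uint8(36)), (np.uint8(45), np.uint8(45), np.uint8(44))]
222 [(np.uint8(43), np.uint8(48), np.uint8(53)), (np.uint8(72), np.uint8(74), np.uint8(75)), (np.uint8(105), np.uint8(90), np.uint8(76)), (np.uint8(41), np.uint8(37), np.uint8(35)), (np.uint8(34), np.uint8(35), np.uint8(35)), (np.uint8(42), np.uint8(42), np.uint8(41))]
224 [(np.uint8(120), np.uint8(117), np.uint8(113)), (np.uint8(126), np.uint8(122), np.uint8(116)), (np.uint8(110), np.uint8(70), np.uint8(41)), (np.uint8(97), np.uint8(62), np.uint8(39)), (np.uint8(39), np.uint8(36), np.uint8(34)), (np.uint8(36), np.uint8(37), np.uint8(36))]
226 [(np.uint8(121), np.uint8(118), np.uint8(114)), (np.uint8(117), np.uint8(97), np.uint8(86)), (np.uint8(111), np.uint8(70), np.uint8(40)), (np.uint8(96), np.uint8(61), np.uint8(37)), (np.uint8(54), np.uint8(41), np.uint8(32)), (np.uint8(37), np.uint8(
[... 1482 characters left out ...]
, np.uint8(36), np.uint8(23)), (np.uint8(53), np.uint8(37), np.uint8(24)), (np.uint8(31), np.uint8(31), np.uint8(31)), (np.uint8(31), np.uint8(31), np.uint8(30))]
240 [(np.uint8(22), np.uint8(22), np.uint8(22)), (np.uint8(23), np.uint8(23), np.uint8(23)), (np.uint8(30), np.uint8(27), np.uint8(25)), (np.uint8(30), np.uint8(27), np.uint8(26)), (np.uint8(29), np.uint8(30), np.uint8(29)), (np.uint8(31), np.uint8(32), np.uint8(31))]
242 [(np.uint8(20), np.uint8(21), np.uint8(20)), (np.uint8(22), np.uint8(22), np.uint8(22)), (np.uint8(23), np.uint8(24), np.uint8(24)), (np.uint8(26), np.uint8(26), np.uint8(26)), (np.uint8(29), np.uint8(30), np.uint8(28)), (np.uint8(30), np.uint8(31), np.uint8(30))]
```

The bottle has rolled about 12 mm forward and has not straightened, as the notes warned. Next I'll retract, measure it, then straddle it and turn it in place.

Emit:
send_rows(motion=[{"tx": 0.008,"ty": 0,"tz": 0,"rx": 0,"ry": 0,"rz": 0,"gripper": -0.1},{"tx": 0.02,"ty": 0,"tz": -0.02,"rx": 0,"ry": 0,"rz": 0,"gripper": -0.1},{"tx": 0,"ty": 0,"tz": -0.1,"rx": 0,"ry": 0,"rz": 0,"gripper": -0.1},{"tx": 0,"ty": 0,"tz": -0.12,"rx": 0,"ry": 0,"rz": 0,"gripper": -0.1},{"tx": 0,"ty": 0.09,"tz": -0.06,"rx": 0,"ry": 0,"rz": 0,"gripper": -0.1},{"tx": 0,"ty": 0.1,"tz": 0,"rx": 0,"ry": 0,"rz": 0,"gripper": -0.1},{"tx": 0,"ty": 0.1,"tz": 0,"rx": 0,"ry": 0,"rz": 0,"gripper": -0.1},{"tx": 0,"ty": 0.1,"tz": 0,"rx": 0,"ry": 0,"rz": 0,"gripper": -0.1},{"tx": 0,"ty": 0,"tz": 0,"rx": 0,"ry": 0,"rz": 0.3,"gripper": -0.1},{"tx": 0,"ty": 0,"tz": 0,"rx": 0,"ry": 0,"rz": 0.3,"gripper": -0.1},{"tx": 0,"ty": 0,"tz": 0,"rx": 0,"ry": 0,"rz": 0.3,"gripper": -0.1},{"tx": 0,"ty": 0,"tz": 0,"rx": 0,"ry": 0,"rz": 0.3,"gripper": -0.1}])

```text
time_s: 7.32
ee_pos: [494.4, 191.6, 173.0]
ee_rot: [-180.0, -0.0, 139.2]
force: [-0.3, -0.1, 0.4]
gripper_width: 50.4
gripper_force: 0.0
```

```bash
cat >> h.py <<'E'
def topbottle(save=None):
    f=grab('top',save); im=f['frame'].astype(int); c,s=np.cos(RY),np.sin(RY)
    o=np.array([[54,80],[54,-80],[-100,-80],[-100,80.]]); W=np.c_[RD[0]+c*o[:,0]-s*o[:,1],RD[1]+s*o[:,0]+c*o[:,1],[16]*4]
    m=np.zeros(im.shape[:2],np.uint8); cv2.fillPoly(m,[np.int32(proj(f,W))],1)
    r,g,b=im[:,:,0],im[:,:,1],im[:,:,2]
    bm=(((im.max(2)>110)|((r>75)&(r-b>35)))&(m>0)).astype(np.uint8)
    n,l,s,_=cv2.connectedComponentsWithStats(bm,connectivity=8); k=1+np.argmax(s[1:,4]); ys,xs=np.where(l==k)
    P=back(f,np.c_[xs,ys],31)[:,:2]; R=cv2.minAreaRect(rd(P).astype(np.float32)); mu=rd(P).mean(0)
    V=np.linalg.svd(rd(P)-mu)[2][0]; V=V*np.sign(V[1])
    st=env.state()
    print('n',len(xs),'rect(reader)',R,'pca',mu,'yaw',np.degrees(np.arctan2(-V[0],V[1])),'tcp',st['ee_pos'],st['ee_rot'][2],'t',st['time_s'])
E
python3 - <<'E'
from h import *
topbottle('t3.png')
f=grab('top')
E
```

```text
n 588 rect(reader) ((-14.822232246398926, 7.245494842529297), (31.24444007873535, 96.64759826660156), 15.874628067016602) pca [-15.72955411   7.76928366] yaw 15.190754666875947 tcp [494.46099077 191.60805886 172.95922973] 139.0559528631166 t 7.375
```

Emit:
send_rows(motion=[{"tx": 0,"ty": 0,"tz": 0,"rx": 0,"ry": 0,"rz": 0.25,"gripper": -0.1},{"tx": 0,"ty": 0,"tz": 0,"rx": 0,"ry": 0,"rz": 0.25,"gripper": -0.1},{"tx": 0,"ty": 0,"tz": 0,"rx": 0,"ry": 0,"rz": 0.25,"gripper": -0.1},{"tx": 0,"ty": 0,"tz": 0,"rx": 0,"ry": 0,"rz": 0.25,"gripper": -0.1},{"tx": -0.0955,"ty": -0.0088,"tz": 0,"rx": 0,"ry": 0,"rz": 0,"gripper": -0.1},{"tx": -0.0955,"ty": -0.0088,"tz": 0,"rx": 0,"ry": 0,"rz": 0,"gripper": -0.1},{"tx": -0.0955,"ty": -0.0088,"tz": 0,"rx": 0,"ry": 0,"rz": 0,"gripper": -0.1},{"tx": -0.0955,"ty": -0.0088,"tz": 0,"rx": 0,"ry": 0,"rz": 0,"gripper": -0.1},{"tx": 0,"ty": 0,"tz": 0.06,"rx": 0,"ry": 0,"rz": 0,"gripper": -0.1},{"tx": 0,"ty": 0,"tz": 0.06,"rx": 0,"ry": 0,"rz": 0,"gripper": -0.1},{"tx": 0,"ty": 0,"tz": 0,"rx": 0,"ry": 0,"rz": 0,"gripper": -0.1}])

```text
time_s: 8.8
ee_pos: [540.5, 5.7, 110.9]
ee_rot: [-179.7, -0.1, 109.6]
force: [-0.1, 1.2, 0.9]
gripper_width: 50.3
gripper_force: 0.0
```

Run:
```python
from h import *
f=grab('side'); s=env.state(); print(s['ee_pos'],s['ee_rot'],rd(s['ee_pos']))
im=f['frame'][110:290,180:400,::-1]; cv2.imwrite('pics/s4.png',cv2.resize(im,None,fx=3,fy=3,interpolation=cv2.INTER_CUBIC))
```

```text
[541.91575601   5.85905488 112.395333  ] [-1.79915726e+02 -3.70878349e-02  1.09621878e+02] [[-13.42129723   7.99331461]]
```

View pics/s4.png

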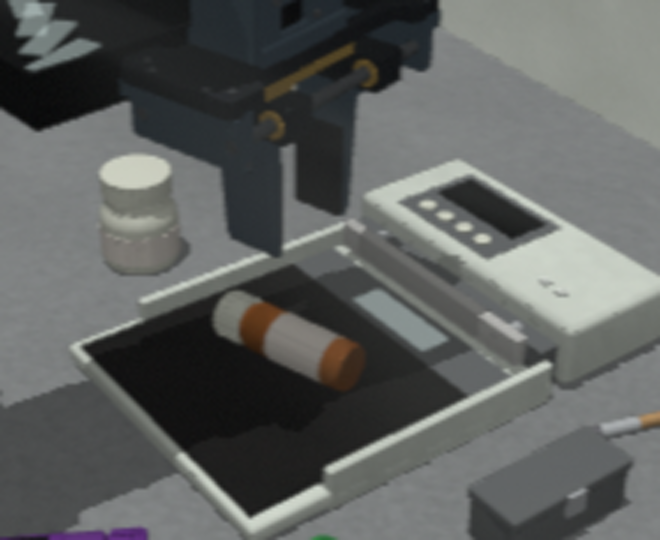

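The fingers straddle the bottle crosswise above it: front finger between bottle and bar, rear finger behind. The pot at crop (138,215) is clear. I'll lower, close to just over 30 mm and turn.

Emit:
send_rows(motion=[{"tx": 0,"ty": 0,"tz": 0.06,"rx": 0,"ry": 0,"rz": 0,"gripper": -0.1},{"tx": 0,"ty": 0,"tz": 0.06,"rx": 0,"ry": 0,"rz": 0,"gripper": -0.1},{"tx": 0,"ty": 0,"tz": 0.03,"rx": 0,"ry": 0,"rz": 0,"gripper": -0.1},{"tx": 0,"ty": 0,"tz": 0.02,"rx": 0,"ry": 0,"rz": 0,"gripper": -0.1},{"tx": 0,"ty": 0,"tz": 0.01,"rx": 0,"ry": 0,"rz": 0,"gripper": -0.1},{"tx": 0,"ty": 0,"tz": 0,"rx": 0,"ry": 0,"rz": 0,"gripper": -0.1},{"tx": 0,"ty": 0,"tz": 0,"rx": 0,"ry": 0,"rz": 0,"gripper": 0.0},{"tx": 0,"ty": 0,"tz": 0,"rx": 0,"ry": 0,"rz": 0,"gripper": 0.08},{"tx": 0,"ty": 0,"tz": 0,"rx": 0,"ry": 0,"rz": 0,"gripper": 0.16},{"tx": 0,"ty": 0,"tz": 0,"rx": 0,"ry": 0,"rz": 0,"gripper": 0.24},{"tx": 0,"ty": 0,"tz": 0,"rx": 0,"ry": 0,"rz": 0,"gripper": 0.31},{"tx": 0,"ty": 0,"tz": 0,"rx": 0,"ry": 0,"rz": 0,"gripper": 0.31}], grip_force=3)

```text
time_s: 10.35
ee_pos: [542.7, 5.9, 22.4]
ee_rot: [180.0, -0.0, 109.5]
force: [0.1, -0.4, -0.0]
gripper_width: 31.8
gripper_force: 0.0
```

Emit:
send_rows(motion=[{"tx": 0,"ty": 0,"tz": 0,"rx": 0,"ry": 0,"rz": 0.065,"gripper": 0.31},{"tx": 0,"ty": 0,"tz": 0,"rx": 0,"ry": 0,"rz": 0.065,"gripper": 0.31},{"tx": 0,"ty": 0,"tz": 0,"rx": 0,"ry": 0,"rz": 0.065,"gripper": 0.31},{"tx": 0,"ty": 0,"tz": 0,"rx": 0,"ry": 0,"rz": 0.065,"gripper": 0.31},{"tx": 0,"ty": 0,"tz": 0,"rx": 0,"ry": 0,"rz": 0.065,"gripper": 0.31},{"tx": 0,"ty": 0,"tz": 0,"rx": 0,"ry": 0,"rz": 0.065,"gripper": 0.31},{"tx": 0,"ty": 0,"tz": 0,"rx": 0,"ry": 0,"rz": 0.065,"gripper": 0.31},{"tx": 0,"ty": 0,"tz": 0,"rx": 0,"ry": 0,"rz": 0.065,"gripper": 0.31},{"tx": 0,"ty": 0,"tz": 0,"rx": 0,"ry": 0,"rz": 0.065,"gripper": 0.31},{"tx": 0,"ty": 0,"tz": 0,"rx": 0,"ry": 0,"rz": 0.065,"gripper": 0.31},{"tx": 0,"ty": 0,"tz": 0,"rx": 0,"ry": 0,"rz": 0.065,"gripper": 0.31},{"tx": 0,"ty": 0,"tz": 0,"rx": 0,"ry": 0,"rz": 0.065,"gripper": 0.31}])

```text
time_s: 11.85
ee_pos: [542.6, 5.9, 22.4]
ee_rot: [180.0, -0.0, 86.0]
force: [-0.5, 0.2, 0.7]
gripper_width: 31.2
gripper_force: 0.2
```

Run:
```python
from h import *
f=grab('side'); s=env.state(); print(s['ee_pos'],s['ee_rot'],rd(s['ee_pos']),s['gripper_width'],s['force'])
im=f['frame'][110:290,180:400,::-1]; cv2.imwrite('pics/s5.png',cv2.resize(im,None,fx=3,fy=3,interpolation=cv2.INTER_CUBIC))
```

```text
[542.62149945   5.89945045  22.43202548] [-1.79999857e+02 -4.40382570e-03  8.59648824e+01] [[-12.71440405   7.99055023]] 31.595805766292152 [-0.52425405  1.02470396  0.48026569]
```

View pics/s5.png

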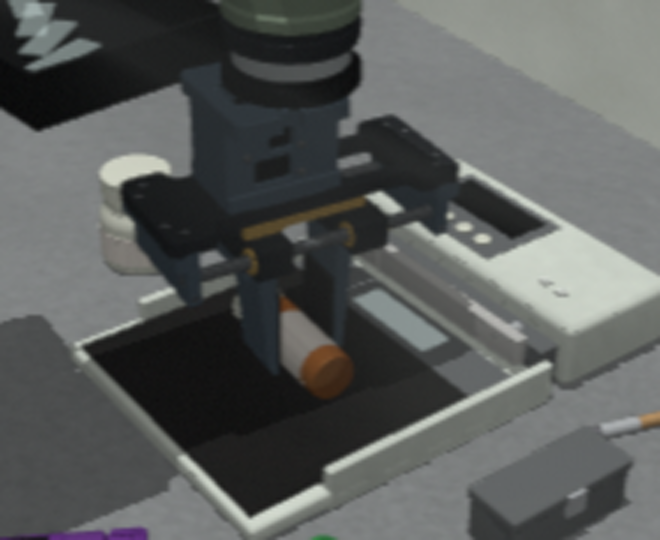

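Emit:
send_rows(motion=[{"tx": 0,"ty": 0,"tz": 0,"rx": 0,"ry": 0,"rz": 0,"gripper": 0.25},{"tx": 0,"ty": 0.002,"tz": 0,"rx": 0,"ry": 0,"rz": 0,"gripper": 0.25},{"tx": 0,"ty": 0.0045,"tz": 0,"rx": 0,"ry": 0,"rz": 0,"gripper": 0.25},{"tx": 0,"ty": 0.0045,"tz": 0,"rx": 0,"ry": 0,"rz": 0,"gripper": 0.25},{"tx": 0,"ty": 0.0045,"tz": 0,"rx": 0,"ry": 0,"rz": 0,"gripper": 0.25},{"tx": 0,"ty": 0.0045,"tz": 0,"rx": 0,"ry": 0,"rz": 0,"gripper": 0.25},{"tx": 0,"ty": 0.0045,"tz": 0,"rx": 0,"ry": 0,"rz": 0,"gripper": 0.25},{"tx": 0,"ty": 0.0045,"tz": 0,"rx": 0,"ry": 0,"rz": 0,"gripper": 0.25},{"tx": 0,"ty": 0.0045,"tz": 0,"rx": 0,"ry": 0,"rz": 0,"gripper": 0.25},{"tx": 0,"ty": 0.0045,"tz": 0,"rx": 0,"ry": 0,"rz": 0,"gripper": 0.25},{"tx": 0,"ty": 0.0045,"tz": 0,"rx": 0,"ry": 0,"rz": 0,"gripper": 0.25},{"tx": 0,"ty": 0.0045,"tz": 0,"rx": 0,"ry": 0,"rz": 0,"gripper": 0.25}])

```text
time_s: 13.4
ee_pos: [566.2, 4.3, 22.4]
ee_rot: [180.0, -0.0, 86.1]
force: [0.7, -0.4, -0.3]
gripper_width: 34.2
gripper_force: 0.0
```

Emit:
send_rows(motion=[{"tx": 0,"ty": 0.0045,"tz": 0,"rx": 0,"ry": 0,"rz": 0,"gripper": 0.25},{"tx": 0,"ty": 0.0045,"tz": 0,"rx": 0,"ry": 0,"rz": 0,"gripper": 0.25},{"tx": 0,"ty": 0.0045,"tz": 0,"rx": 0,"ry": 0,"rz": 0,"gripper": 0.25},{"tx": 0,"ty": 0.0045,"tz": 0,"rx": 0,"ry": 0,"rz": 0,"gripper": 0.25},{"tx": 0,"ty": 0.0045,"tz": 0,"rx": 0,"ry": 0,"rz": 0,"gripper": 0.25},{"tx": 0,"ty": 0.0045,"tz": 0,"rx": 0,"ry": 0,"rz": 0,"gripper": 0.25},{"tx": 0,"ty": 0.0045,"tz": 0,"rx": 0,"ry": 0,"rz": 0,"gripper": 0.25},{"tx": 0,"ty": 0.0045,"tz": 0,"rx": 0,"ry": 0,"rz": 0,"gripper": 0.25},{"tx": 0,"ty": 0.0045,"tz": 0,"rx": 0,"ry": 0,"rz": 0,"gripper": 0.25},{"tx": 0,"ty": 0.0045,"tz": 0,"rx": 0,"ry": 0,"rz": 0,"gripper": 0.25},{"tx": 0,"ty": 0.0045,"tz": 0,"rx": 0,"ry": 0,"rz": 0,"gripper": 0.25},{"tx": 0,"ty": 0.0045,"tz": 0,"rx": 0,"ry": 0,"rz": 0,"gripper": 0.25}])

```text
time_s: 14.9
ee_pos: [593.2, 2.5, 22.4]
ee_rot: [180.0, -0.0, 86.1]
force: [-0.8, -0.5, 0.2]
gripper_width: 34.0
gripper_force: 0.0
```

Emit:
send_rows(motion=[{"tx": 0,"ty": 0,"tz": 0,"rx": 0,"ry": 0,"rz": 0,"gripper": 0.31},{"tx": 0,"ty": 0,"tz": 0,"rx": 0,"ry": 0,"rz": -0.05,"gripper": 0.31},{"tx": 0,"ty": 0,"tz": 0,"rx": 0,"ry": 0,"rz": -0.05,"gripper": 0.31},{"tx": 0,"ty": 0,"tz": 0,"rx": 0,"ry": 0,"rz": -0.05,"gripper": 0.31},{"tx": 0,"ty": 0,"tz": 0,"rx": 0,"ry": 0,"rz": -0.05,"gripper": 0.31},{"tx": 0,"ty": 0,"tz": 0,"rx": 0,"ry": 0,"rz": -0.05,"gripper": 0.31},{"tx": 0,"ty": 0,"tz": 0,"rx": 0,"ry": 0,"rz": 0,"gripper": 0.33},{"tx": 0,"ty": 0,"tz": 0,"rx": 0,"ry": 0,"rz": 0,"gripper": 0.35},{"tx": 0,"ty": 0,"tz": 0,"rx": 0,"ry": 0,"rz": 0,"gripper": 0.35},{"tx": 0,"ty": 0,"tz": 0,"rx": 0,"ry": 0,"rz": 0,"gripper": 0.3},{"tx": 0,"ty": 0,"tz": 0,"rx": 0,"ry": 0,"rz": 0,"gripper": 0.22},{"tx": 0,"ty": 0,"tz": 0,"rx": 0,"ry": 0,"rz": 0,"gripper": 0.12}], grip_force=3)

```text
time_s: 16.4
ee_pos: [593.0, 2.5, 22.4]
ee_rot: [-180.0, -0.0, 93.6]
force: [0.2, -0.8, -0.1]
gripper_width: 39.8
gripper_force: 0.0
```

Emit:
send_rows(motion=[{"tx": 0,"ty": 0,"tz": 0,"rx": 0,"ry": 0,"rz": 0,"gripper": 0.12},{"tx": 0,"ty": 0,"tz": -0.03,"rx": 0,"ry": 0,"rz": 0,"gripper": 0.12},{"tx": 0,"ty": 0,"tz": -0.09,"rx": 0,"ry": 0,"rz": 0,"gripper": 0.0},{"tx": 0,"ty": 0,"tz": -0.12,"rx": 0,"ry": 0,"rz": 0,"gripper": -0.1},{"tx": 0.1,"ty": -0.06,"tz": -0.06,"rx": 0,"ry": 0,"rz": 0,"gripper": -0.1},{"tx": 0.1,"ty": -0.06,"tz": 0,"rx": 0,"ry": 0,"rz": 0,"gripper": -0.1},{"tx": 0.1,"ty": -0.06,"tz": 0,"rx": 0,"ry": 0,"rz": 0,"gripper": -0.1},{"tx": 0.1,"ty": -0.06,"tz": 0,"rx": 0,"ry": 0,"rz": 0,"gripper": -0.1},{"tx": 0,"ty": 0,"tz": 0,"rx": 0,"ry": 0,"rz": -0.3,"gripper": -0.1},{"tx": 0,"ty": 0,"tz": 0,"rx": 0,"ry": 0,"rz": -0.3,"gripper": -0.1},{"tx": 0,"ty": 0,"tz": 0,"rx": 0,"ry": 0,"rz": -0.3,"gripper": -0.1},{"tx": 0,"ty": 0,"tz": 0,"rx": 0,"ry": 0,"rz": -0.3,"gripper": -0.1}])

```text
time_s: 17.9
ee_pos: [462.2, 192.4, 172.2]
ee_rot: [179.9, 0.0, 129.9]
force: [-0.2, 0.4, -0.0]
gripper_width: 50.0
gripper_force: 0.0
```

Run:
```python
from h import *
topbottle('t6.png')
im=cv2.imread('pics/t6.png')[100:270,230:350]
cv2.imwrite('pics/t6c.png',cv2.resize(im,None,fx=3.5,fy=3.5,interpolation=cv2.INTER_CUBIC))
```

```text
n 732 rect(reader) ((38.365264892578125, 1.0311203002929688), (157.94851684570312, 32.823455810546875), 89.95728302001953) pca [40.60150175  3.50656753] yaw 0.3697059866997441 tcp [462.21431709 192.31609017 172.18930386] 130.12033829292136 t 17.95
```

View pics/t6c.png

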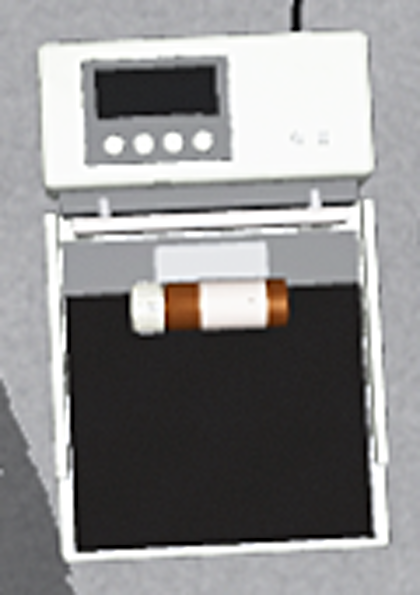

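Run:
```python
from h import *
f=grab('top'); im=f['frame'].astype(int); r,g,b=im[:,:,0],im[:,:,1],im[:,:,2]
c2f=lambda p:(np.array(p,float)+.5)/3.5-.5+[230,100]
P=rd(back(f,c2f([(131,307.5),(288,303.5)]),31)); print(P,P.mean(0))
W=rd(back(f,c2f([(157,246),(267,241),(269,277),(156,282)]),16)); print(W)
# per column edges of the bottle (below edge vs. mat)
cols=range(270,311,2); E=[]
for x in cols:
    col=im[170:205,x].max(1); ys=np.where(col>75)[0]; E.append(ys.max()+170)
L=np.c_[list(cols),E]; print(E)
A=rd(back(f,L,25)); k=np.polyfit(A[:,1],A[:,0],1); print('rear line slope deg',np.degrees(np.arctan(-k[0])),k)
```

```text
[[ 38.56296962  52.33529695]
 [ 36.87323862 -44.42044922]] [37.71810412  3.95742386]
[[ 78.46756176  34.374662  ]
 [ 78.71878946 -34.67433932]
 [ 55.94830542 -34.79532119]
 [ 55.81946048  36.02520006]]
[np.int64(195), np.int64(195), np.int64(194), np.int64(194), np.int64(192), np.int64(193), np.int64(193), np.int64(193), np.int64(192), np.int64(194), np.int64(193), np.int64(193), np.int64(193), np.int64(193), np.int64(193), np.int64(193), np.int64(193), np.int64(193), np.int64(192), np.int64(192), np.int64(192)]
rear line slope deg 0.24625419126215184 [-4.29797290e-03  2.50191993e+01]
```

Emit:
send_rows(motion=[{"tx": 0,"ty": 0,"tz": 0,"rx": 0,"ry": 0,"rz": -0.297,"gripper": -0.1},{"tx": 0,"ty": 0,"tz": 0,"rx": 0,"ry": 0,"rz": -0.297,"gripper": -0.1},{"tx": 0,"ty": 0,"tz": 0,"rx": 0,"ry": 0,"rz": -0.297,"gripper": -0.1},{"tx": 0,"ty": 0,"tz": 0,"rx": 0,"ry": 0,"rz": -0.297,"gripper": -0.1},{"tx": 0,"ty": 0,"tz": 0,"rx": 0,"ry": 0,"rz": -0.297,"gripper": -0.1},{"tx": 0,"ty": 0,"tz": 0,"rx": 0,"ry": 0,"rz": -0.295,"gripper": -0.1},{"tx": -0.038,"ty": -0.0975,"tz": 0,"rx": 0,"ry": 0,"rz": 0,"gripper": -0.1},{"tx": -0.038,"ty": -0.0975,"tz": 0,"rx": 0,"ry": 0,"rz": 0,"gripper": -0.1},{"tx": -0.038,"ty": -0.0975,"tz": 0,"rx": 0,"ry": 0,"rz": 0,"gripper": -0.1},{"tx": -0.038,"ty": -0.0975,"tz": 0,"rx": 0,"ry": 0,"rz": 0,"gripper": -0.1},{"tx": 0,"ty": 0,"tz": 0,"rx": 0,"ry": 0,"rz": 0,"gripper": -0.1},{"tx": 0,"ty": 0,"tz": 0,"rx": 0,"ry": 0,"rz": 0,"gripper": -0.1}])

```text
time_s: 19.5
ee_pos: [547.9, 1.8, 171.3]
ee_rot: [180.0, -0.0, -177.1]
force: [0.2, -0.2, -0.0]
gripper_width: 50.1
gripper_force: 0.0
```

Emit:
send_rows(motion=[{"tx": 0,"ty": 0,"tz": 0.06,"rx": 0,"ry": 0,"rz": -0.017,"gripper": -0.1},{"tx": 0,"ty": 0,"tz": 0.08,"rx": 0,"ry": 0,"rz": 0,"gripper": -0.1},{"tx": 0,"ty": 0,"tz": 0.08,"rx": 0,"ry": 0,"rz": 0,"gripper": -0.1},{"tx": 0,"ty": 0,"tz": 0.04,"rx": 0,"ry": 0,"rz": 0,"gripper": -0.1},{"tx": 0,"ty": 0,"tz": 0.025,"rx": 0,"ry": 0,"rz": 0,"gripper": -0.1},{"tx": 0,"ty": 0,"tz": 0.013,"rx": 0,"ry": 0,"rz": 0,"gripper": -0.1},{"tx": 0,"ty": 0,"tz": 0,"rx": 0,"ry": 0,"rz": 0,"gripper": -0.1},{"tx": 0,"ty": 0,"tz": 0,"rx": 0,"ry": 0,"rz": 0,"gripper": -0.1},{"tx": -0.004,"ty": 0,"tz": 0,"rx": 0,"ry": 0,"rz": 0,"gripper": -0.1},{"tx": -0.005,"ty": 0,"tz": 0,"rx": 0,"ry": 0,"rz": 0,"gripper": -0.1},{"tx": -0.005,"ty": 0,"tz": 0,"rx": 0,"ry": 0,"rz": 0,"gripper": -0.1},{"tx": -0.004,"ty": 0,"tz": 0,"rx": 0,"ry": 0,"rz": 0,"gripper": -0.1}])

```text
time_s: 21.0
ee_pos: [557.6, 2.1, 22.1]
ee_rot: [180.0, 0.0, -176.5]
force: [-0.0, -0.1, -0.2]
gripper_width: 50.0
gripper_force: 0.0
```

Run:
```python
from h import *
s=env.state();print(rd(s['ee_pos']),s['ee_rot'],s['force'])
```

```text
[[1.97832939 3.25655509]] [ 1.79995313e+02  8.79136311e-03 -1.76464092e+02] [-0.04363524 -0.10501173 -0.2495045 ]
```

Emit:
send_rows(motion=[{"tx": -0.004,"ty": 0,"tz": 0,"rx": 0,"ry": 0,"rz": 0,"gripper": -0.1},{"tx": -0.004,"ty": 0,"tz": 0,"rx": 0,"ry": 0,"rz": 0,"gripper": -0.1},{"tx": -0.004,"ty": 0,"tz": 0,"rx": 0,"ry": 0,"rz": 0,"gripper": -0.1},{"tx": -0.004,"ty": 0,"tz": 0,"rx": 0,"ry": 0,"rz": 0,"gripper": -0.1},{"tx": -0.004,"ty": 0,"tz": 0,"rx": 0,"ry": 0,"rz": 0,"gripper": -0.1},{"tx": -0.004,"ty": 0,"tz": 0,"rx": 0,"ry": 0,"rz": 0,"gripper": -0.1},{"tx": -0.004,"ty": 0,"tz": 0,"rx": 0,"ry": 0,"rz": 0,"gripper": -0.1},{"tx": -0.004,"ty": 0,"tz": 0,"rx": 0,"ry": 0,"rz": 0,"gripper": -0.1},{"tx": -0.004,"ty": 0,"tz": 0,"rx": 0,"ry": 0,"rz": 0,"gripper": -0.1},{"tx": -0.004,"ty": 0,"tz": 0,"rx": 0,"ry": 0,"rz": 0,"gripper": -0.1},{"tx": -0.004,"ty": 0,"tz": 0,"rx": 0,"ry": 0,"rz": 0,"gripper": -0.1},{"tx": -0.004,"ty": 0,"tz": 0,"rx": 0,"ry": 0,"rz": 0,"gripper": -0.1}])

```text
time_s: 22.5
ee_pos: [581.4, 3.6, 22.0]
ee_rot: [180.0, 0.0, -176.5]
force: [-0.3, -0.2, -0.4]
gripper_width: 50.0
gripper_force: 0.0
```

Emit:
send_rows(motion=[{"tx": -0.003,"ty": 0,"tz": 0,"rx": 0,"ry": 0,"rz": 0,"gripper": -0.1},{"tx": -0.003,"ty": 0,"tz": 0,"rx": 0,"ry": 0,"rz": 0,"gripper": -0.1},{"tx": -0.002,"ty": 0,"tz": 0,"rx": 0,"ry": 0,"rz": 0,"gripper": -0.1},{"tx": -0.002,"ty": 0,"tz": 0,"rx": 0,"ry": 0,"rz": 0,"gripper": -0.1},{"tx": -0.002,"ty": 0,"tz": 0,"rx": 0,"ry": 0,"rz": 0,"gripper": -0.1},{"tx": -0.002,"ty": 0,"tz": 0,"rx": 0,"ry": 0,"rz": 0,"gripper": -0.1},{"tx": 0,"ty": 0,"tz": 0,"rx": 0,"ry": 0,"rz": 0,"gripper": -0.1}])

```text
time_s: 23.38
ee_pos: [588.4, 4.0, 22.0]
ee_rot: [180.0, 0.0, -176.5]
force: [-0.8, 0.8, 0.1]
gripper_width: 50.3
gripper_force: 0.0
```

Run:
```python
from h import *
f=grab('side');s=env.state();print(rd(s['ee_pos']),s['ee_rot'],s['force'])
im=f['frame'][120:280,230:420,::-1]; cv2.imwrite('pics/s7.png',cv2.resize(im,None,fx=3.5,fy=3.5,interpolation=cv2.INTER_CUBIC))
```

```text
[[32.76329398  3.3224503 ]] [ 1.79994570e+02  3.84714789e-03 -1.76459950e+02] [ 0.33971064 -0.34492672 -0.78467631]
```

View pics/s7.png

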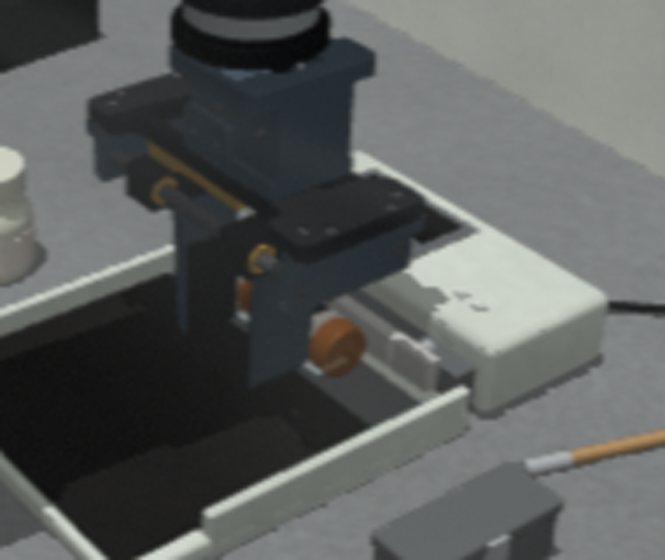

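The bottle is square in front of the fingers, its base end at crop (337,347), a few mm short of the bar. I'll creep on while watching the force.

Emit:
send_rows(motion=[{"tx": -0.0012,"ty": 0,"tz": 0,"rx": 0,"ry": 0,"rz": 0,"gripper": -0.1},{"tx": -0.0012,"ty": 0,"tz": 0,"rx": 0,"ry": 0,"rz": 0,"gripper": -0.1},{"tx": -0.0012,"ty": 0,"tz": 0,"rx": 0,"ry": 0,"rz": 0,"gripper": -0.1},{"tx": -0.0012,"ty": 0,"tz": 0,"rx": 0,"ry": 0,"rz": 0,"gripper": -0.1},{"tx": -0.0012,"ty": 0,"tz": 0,"rx": 0,"ry": 0,"rz": 0,"gripper": -0.1},{"tx": -0.0012,"ty": 0,"tz": 0,"rx": 0,"ry": 0,"rz": 0,"gripper": -0.1},{"tx": -0.0012,"ty": 0,"tz": 0,"rx": 0,"ry": 0,"rz": 0,"gripper": -0.1},{"tx": -0.0012,"ty": 0,"tz": 0,"rx": 0,"ry": 0,"rz": 0,"gripper": -0.1}])

```text
time_s: 24.42
ee_pos: [592.3, 4.2, 21.9]
ee_rot: [180.0, -0.1, -176.5]
force: [-2.1, -0.8, 0.4]
gripper_width: 50.2
gripper_force: 1.1
```

Emit:
send_rows(motion=[{"tx": -0.0006,"ty": 0,"tz": 0,"rx": 0,"ry": 0,"rz": 0,"gripper": -0.1},{"tx": -0.0006,"ty": 0,"tz": 0,"rx": 0,"ry": 0,"rz": 0,"gripper": -0.1},{"tx": 0,"ty": 0,"tz": 0,"rx": 0,"ry": 0,"rz": 0,"gripper": -0.1}])

```text
time_s: 24.8
ee_pos: [592.9, 4.3, 21.9]
ee_rot: [180.0, -0.1, -176.5]
force: [-3.7, -0.9, 2.1]
gripper_width: 50.1
gripper_force: 2.0
```

Emit:
send_rows(motion=[{"tx": -0.0006,"ty": 0,"tz": 0,"rx": 0,"ry": 0,"rz": 0,"gripper": -0.1},{"tx": -0.0006,"ty": 0,"tz": 0,"rx": 0,"ry": 0,"rz": 0,"gripper": -0.1},{"tx": 0,"ty": 0,"tz": 0,"rx": 0,"ry": 0,"rz": 0,"gripper": -0.1}])

```text
time_s: 25.18
ee_pos: [593.3, 4.3, 21.9]
ee_rot: [180.0, -0.1, -176.5]
force: [-5.1, -1.1, 2.9]
gripper_width: 50.0
gripper_force: 2.7
```

```bash
cat >> h.py <<'E'
def avg(n=8):
    F=[];X=[];T=[];G=[]
    for i in range(n):
        env.grab_frame('side'); s=env.state(); F.append(s['force']);X.append(rd(s['ee_pos'])[0]);T.append(s['torque']);G.append(s['gripper_force'])
    F=np.array(F);c,s_=np.cos(RY),np.sin(RY); m=F.mean(0)
    print('Fx',round(-(c*m[0]+s_*m[1]),2),'Fy',round(-s_*m[0]+c*m[1],2),'Fz',round(m[2],2),'sd',F.std(0).round(2),'x',np.mean(X,0).round(3),'T',np.mean(T,0).round(3),'g',np.mean(G),'t',s['time_s'],s['ee_rot'].round(2))
E
python3 -c "
from h import *
avg()"
```

```text
Fx 5.29 Fy -0.65 Fz 2.96 sd [0.36 0.27 0.44] x [37.767  3.309] T [-0.11   0.94   0.054] g 2.7293436764739454 t 25.575 [ 1.7999e+02 -1.2000e-01 -1.7645e+02]
```

Emit:
send_rows(motion=[{"tx": -0.0004,"ty": 0,"tz": 0,"rx": 0,"ry": 0,"rz": 0,"gripper": -0.1},{"tx": -0.0004,"ty": 0,"tz": 0,"rx": 0,"ry": 0,"rz": 0,"gripper": -0.1},{"tx": 0,"ty": 0,"tz": 0,"rx": 0,"ry": 0,"rz": 0,"gripper": -0.1}])

```text
time_s: 25.95
ee_pos: [593.4, 4.3, 21.9]
ee_rot: [180.0, -0.2, -176.5]
force: [-6.1, -0.4, 3.8]
gripper_width: 50.3
gripper_force: 3.1
```

```bash
python3 -c "
from h import *
avg()"
```

```text
Fx 6.31 Fy -0.99 Fz 3.4 sd [0.39 0.37 0.52] x [37.816  3.302] T [-0.112  1.05   0.057] g 3.07959774043411 t 26.35 [ 1.7999e+02 -1.6000e-01 -1.7645e+02]
```

Emit:
send_rows(motion=[{"tx": -0.0004,"ty": 0,"tz": 0,"rx": 0,"ry": 0,"rz": 0,"gripper": -0.1},{"tx": -0.0004,"ty": 0,"tz": 0,"rx": 0,"ry": 0,"rz": 0,"gripper": -0.1},{"tx": 0,"ty": 0,"tz": 0,"rx": 0,"ry": 0,"rz": 0,"gripper": -0.1}])

```text
time_s: 26.72
ee_pos: [593.5, 4.3, 21.9]
ee_rot: [180.0, -0.2, -176.5]
force: [-7.1, -0.4, 4.2]
gripper_width: 50.0
gripper_force: 3.4
```

```bash
python3 -c "
from h import *
avg()"
```

```text
Fx 6.45 Fy -0.69 Fz 3.44 sd [0.53 0.35 0.35] x [37.94  3.31] T [-0.126  1.145  0.046] g 3.3562586177140474 t 27.125 [ 179.99   -0.19 -176.46]
```

Emit:
send_rows(motion=[{"tx": -0.0004,"ty": 0,"tz": 0,"rx": 0,"ry": 0,"rz": 0,"gripper": -0.1},{"tx": -0.0004,"ty": 0,"tz": 0,"rx": 0,"ry": 0,"rz": 0,"gripper": -0.1},{"tx": -0.0004,"ty": 0,"tz": 0,"rx": 0,"ry": 0,"rz": 0,"gripper": -0.1},{"tx": -0.0004,"ty": 0,"tz": 0,"rx": 0,"ry": 0,"rz": 0,"gripper": -0.1},{"tx": 0,"ty": 0,"tz": 0,"rx": 0,"ry": 0,"rz": 0,"gripper": -0.1}])

```text
time_s: 27.75
ee_pos: [593.7, 4.3, 21.8]
ee_rot: [180.0, -0.3, -176.5]
force: [-8.1, -0.5, 4.0]
gripper_width: 50.4
gripper_force: 3.9
```

```bash
python3 -c "
from h import *
avg()"
```

```text
Fx 8.18 Fy -0.55 Fz 4.58 sd [0.35 0.46 0.49] x [38.158  3.319] T [-0.122  1.35   0.052] g 3.9069258235394955 t 28.15 [ 179.99   -0.26 -176.45]
```

```bash
python3 -c "
from h import *
grab('side','a_side.png');grab('top','a_top.png')"
```

Emit:
send_rows(motion=[{"tx": -0.0004,"ty": 0,"tz": 0,"rx": 0,"ry": 0,"rz": 0,"gripper": -0.1},{"tx": -0.0004,"ty": 0,"tz": 0,"rx": 0,"ry": 0,"rz": 0,"gripper": -0.1},{"tx": -0.0004,"ty": 0,"tz": 0,"rx": 0,"ry": 0,"rz": 0,"gripper": -0.1},{"tx": 0,"ty": 0,"tz": 0,"rx": 0,"ry": 0,"rz": 0,"gripper": -0.1}])

```text
time_s: 28.75
ee_pos: [593.9, 4.4, 21.7]
ee_rot: [180.0, -0.3, -176.5]
force: [-8.4, -1.2, 4.8]
gripper_width: 50.2
gripper_force: 4.3
```

```bash
python3 -c "
from h import *
avg()
for n in('side','top'):
    a=cv2.imread('pics/a_%s.png'%n).astype(int);b=grab(n,'b_%s.png'%n)['frame'][:,:,::-1].astype(int)
    d=abs(a-b).max(2)>50; ys,xs=np.where(d); print(n,d.sum(),(xs.min(),xs.max(),ys.min(),ys.max()) if d.any() else '')
a=cv2.imread('pics/side0.png').astype(int); b=cv2.imread('pics/b_side.png').astype(int)
for y,x in [(174,343),(178,350),(182,358),(203,364),(206,365),(205,367)]: print(y,x,a[y,x],b[y,x])
"
```

```text
Fx 8.81 Fy -0.79 Fz 4.5 sd [0.37 0.68 0.58] x [38.332  3.328] T [-0.165  1.463  0.029] g 4.261061581782997 t 29.15 [ 179.99   -0.32 -176.45]
side 1 (np.int64(351), np.int64(351), np.int64(198), np.int64(198))
top 26 (np.int64(154), np.int64(334), np.int64(128), np.int64(379))
174 343 [43 43 42] [51 50 48]
178 350 [49 48 47] [39 38 36]
182 358 [67 67 65] [75 75 73]
203 364 [176 185 179] [199 209 202]
206 365 [177 185 179] [200 208 202]
205 367 [178 187 181] [201 211 205]
```

Emit:
send_rows(motion=[{"tx": -0.0004,"ty": 0,"tz": 0,"rx": 0,"ry": 0,"rz": 0,"gripper": -0.1},{"tx": -0.0004,"ty": 0,"tz": 0,"rx": 0,"ry": 0,"rz": 0,"gripper": -0.1},{"tx": 0,"ty": 0,"tz": 0,"rx": 0,"ry": 0,"rz": 0,"gripper": -0.1}])

```text
time_s: 29.62
ee_pos: [594.0, 4.4, 21.7]
ee_rot: [180.0, -0.4, -176.5]
force: [-9.5, -0.6, 5.5]
gripper_width: 50.3
gripper_force: 4.5
```

```bash
python3 -c "
from h import *
avg(12)"
```

```text
Fx 8.94 Fy -0.25 Fz 4.91 sd [0.34 0.47 0.48] x [38.448  3.331] T [-0.15   1.562  0.056] g 4.539120690897107 t 30.225 [ 179.99   -0.35 -176.45]
```

Emit:
send_rows(motion=[{"tx": -0.0004,"ty": 0,"tz": 0,"rx": 0,"ry": 0,"rz": 0,"gripper": -0.1},{"tx": -0.0003,"ty": 0,"tz": 0,"rx": 0,"ry": 0,"rz": 0,"gripper": -0.1},{"tx": 0,"ty": 0,"tz": 0,"rx": 0,"ry": 0,"rz": 0,"gripper": -0.1}])

```text
time_s: 30.6
ee_pos: [594.1, 4.4, 21.7]
ee_rot: [180.0, -0.4, -176.4]
force: [-9.4, -1.1, 5.0]
gripper_width: 49.9
gripper_force: 4.8
```

```bash
python3 -c "
from h import *
avg(20)"
```

```text
Fx 9.46 Fy -0.78 Fz 5.34 sd [0.49 0.52 0.57] x [38.539  3.347] T [-0.148  1.644  0.051] g 4.776191174983978 t 31.6 [ 179.99   -0.38 -176.45]
```

Held about a second at roughly 9.5 N push, which puts 5.6 to 7 N on the bar. The force showed no sign of the end stop. Easing off slowly.

Emit:
send_rows(motion=[{"tx": 0.0004,"ty": 0,"tz": 0,"rx": 0,"ry": 0,"rz": 0,"gripper": -0.1},{"tx": 0.0004,"ty": 0,"tz": 0,"rx": 0,"ry": 0,"rz": 0,"gripper": -0.1},{"tx": 0.0004,"ty": 0,"tz": 0,"rx": 0,"ry": 0,"rz": 0,"gripper": -0.1},{"tx": 0.0004,"ty": 0,"tz": 0,"rx": 0,"ry": 0,"rz": 0,"gripper": -0.1},{"tx": 0.0004,"ty": 0,"tz": 0,"rx": 0,"ry": 0,"rz": 0,"gripper": -0.1},{"tx": 0.0004,"ty": 0,"tz": 0,"rx": 0,"ry": 0,"rz": 0,"gripper": -0.1},{"tx": 0.0004,"ty": 0,"tz": 0,"rx": 0,"ry": 0,"rz": 0,"gripper": -0.1},{"tx": 0.0004,"ty": 0,"tz": 0,"rx": 0,"ry": 0,"rz": 0,"gripper": -0.1},{"tx": 0.0004,"ty": 0,"tz": 0,"rx": 0,"ry": 0,"rz": 0,"gripper": -0.1},{"tx": 0.0004,"ty": 0,"tz": 0,"rx": 0,"ry": 0,"rz": 0,"gripper": -0.1},{"tx": 0.0004,"ty": 0,"tz": 0,"rx": 0,"ry": 0,"rz": 0,"gripper": -0.1},{"tx": 0.0004,"ty": 0,"tz": 0,"rx": 0,"ry": 0,"rz": 0,"gripper": -0.1}])

```text
time_s: 33.1
ee_pos: [594.0, 4.4, 21.7]
ee_rot: [180.0, -0.1, -176.5]
force: [-5.2, -1.0, 1.1]
gripper_width: 50.3
gripper_force: 2.5
```

Emit:
send_rows(motion=[{"tx": 0.0004,"ty": 0,"tz": 0,"rx": 0,"ry": 0,"rz": 0,"gripper": -0.1},{"tx": 0.0004,"ty": 0,"tz": 0,"rx": 0,"ry": 0,"rz": 0,"gripper": -0.1},{"tx": 0.0004,"ty": 0,"tz": 0,"rx": 0,"ry": 0,"rz": 0,"gripper": -0.1},{"tx": 0.0004,"ty": 0,"tz": 0,"rx": 0,"ry": 0,"rz": 0,"gripper": -0.1},{"tx": 0.0004,"ty": 0,"tz": 0,"rx": 0,"ry": 0,"rz": 0,"gripper": -0.1},{"tx": 0.0004,"ty": 0,"tz": 0,"rx": 0,"ry": 0,"rz": 0,"gripper": -0.1},{"tx": 0.0004,"ty": 0,"tz": 0,"rx": 0,"ry": 0,"rz": 0,"gripper": -0.1},{"tx": 0.0004,"ty": 0,"tz": 0,"rx": 0,"ry": 0,"rz": 0,"gripper": -0.1},{"tx": 0.0004,"ty": 0,"tz": 0,"rx": 0,"ry": 0,"rz": 0,"gripper": -0.1},{"tx": 0.0004,"ty": 0,"tz": 0,"rx": 0,"ry": 0,"rz": 0,"gripper": -0.1},{"tx": 0.0004,"ty": 0,"tz": 0,"rx": 0,"ry": 0,"rz": 0,"gripper": -0.1},{"tx": 0.0004,"ty": 0,"tz": 0,"rx": 0,"ry": 0,"rz": 0,"gripper": -0.1}])

```text
time_s: 34.6
ee_pos: [592.9, 4.3, 22.2]
ee_rot: [180.0, 0.1, -176.5]
force: [-2.9, 0.1, -0.9]
gripper_width: 49.9
gripper_force: 1.4
```

Emit:
send_rows(motion=[{"tx": 0.0003,"ty": 0,"tz": 0,"rx": 0,"ry": 0,"rz": 0,"gripper": -0.1},{"tx": 0.0003,"ty": 0,"tz": 0,"rx": 0,"ry": 0,"rz": 0,"gripper": -0.1},{"tx": 0.0003,"ty": 0,"tz": 0,"rx": 0,"ry": 0,"rz": 0,"gripper": -0.1},{"tx": 0.0003,"ty": 0,"tz": 0,"rx": 0,"ry": 0,"rz": 0,"gripper": -0.1},{"tx": 0.0003,"ty": 0,"tz": 0,"rx": 0,"ry": 0,"rz": 0,"gripper": -0.1},{"tx": 0.0003,"ty": 0,"tz": 0,"rx": 0,"ry": 0,"rz": 0,"gripper": -0.1},{"tx": 0.0003,"ty": 0,"tz": 0,"rx": 0,"ry": 0,"rz": 0,"gripper": -0.1},{"tx": 0.0003,"ty": 0,"tz": 0,"rx": 0,"ry": 0,"rz": 0,"gripper": -0.1},{"tx": 0.0003,"ty": 0,"tz": 0,"rx": 0,"ry": 0,"rz": 0,"gripper": -0.1},{"tx": 0.0003,"ty": 0,"tz": 0,"rx": 0,"ry": 0,"rz": 0,"gripper": -0.1},{"tx": 0.0003,"ty": 0,"tz": 0,"rx": 0,"ry": 0,"rz": 0,"gripper": -0.1},{"tx": 0.0003,"ty": 0,"tz": 0,"rx": 0,"ry": 0,"rz": 0,"gripper": -0.1}])

```text
time_s: 36.1
ee_pos: [590.6, 4.1, 22.0]
ee_rot: [180.0, 0.0, -176.5]
force: [-0.2, -0.8, -0.1]
gripper_width: 49.9
gripper_force: 0.0
```

Emit:
send_rows(motion=[{"tx": 0.0003,"ty": 0,"tz": 0,"rx": 0,"ry": 0,"rz": 0,"gripper": -0.1},{"tx": 0.0003,"ty": 0,"tz": 0,"rx": 0,"ry": 0,"rz": 0,"gripper": -0.1},{"tx": 0.0003,"ty": 0,"tz": 0,"rx": 0,"ry": 0,"rz": 0,"gripper": -0.1},{"tx": 0.0003,"ty": 0,"tz": 0,"rx": 0,"ry": 0,"rz": 0,"gripper": -0.1},{"tx": 0.0003,"ty": 0,"tz": 0,"rx": 0,"ry": 0,"rz": 0,"gripper": -0.1},{"tx": 0.0003,"ty": 0,"tz": 0,"rx": 0,"ry": 0,"rz": 0,"gripper": -0.1},{"tx": 0.0003,"ty": 0,"tz": 0,"rx": 0,"ry": 0,"rz": 0,"gripper": -0.1},{"tx": 0.0003,"ty": 0,"tz": 0,"rx": 0,"ry": 0,"rz": 0,"gripper": -0.1},{"tx": 0,"ty": 0,"tz": 0,"rx": 0,"ry": 0,"rz": 0,"gripper": -0.1}])

```text
time_s: 37.22
ee_pos: [589.4, 4.1, 22.0]
ee_rot: [180.0, 0.0, -176.5]
force: [-0.2, 0.2, -0.2]
gripper_width: 50.2
gripper_force: 0.0
```

Free of contact. I'll back away, lift aside and check.

Emit:
send_rows(motion=[{"tx": 0.008,"ty": 0,"tz": 0,"rx": 0,"ry": 0,"rz": 0,"gripper": -0.1},{"tx": 0.016,"ty": 0,"tz": 0,"rx": 0,"ry": 0,"rz": 0,"gripper": -0.1},{"tx": 0.02,"ty": 0,"tz": -0.02,"rx": 0,"ry": 0,"rz": 0,"gripper": -0.1},{"tx": 0.02,"ty": 0,"tz": -0.1,"rx": 0,"ry": 0,"rz": 0,"gripper": -0.1},{"tx": 0,"ty": 0,"tz": -0.12,"rx": 0,"ry": 0,"rz": 0,"gripper": -0.1},{"tx": 0.03,"ty": 0.09,"tz": -0.06,"rx": 0,"ry": 0,"rz": 0,"gripper": -0.1},{"tx": 0.05,"ty": 0.1,"tz": 0,"rx": 0,"ry": 0,"rz": 0,"gripper": -0.1},{"tx": 0.05,"ty": 0.1,"tz": 0,"rx": 0,"ry": 0,"rz": 0,"gripper": -0.1},{"tx": 0,"ty": 0.1,"tz": 0,"rx": 0,"ry": 0,"rz": 0,"gripper": -0.1},{"tx": 0,"ty": 0,"tz": 0,"rx": 0,"ry": 0,"rz": 0,"gripper": -0.1}])

```text
time_s: 38.48
ee_pos: [479.5, 195.1, 172.8]
ee_rot: [179.9, 0.1, -176.2]
force: [0.2, -0.5, 0.4]
gripper_width: 50.8
gripper_force: 0.0
```

Run:
```python
from h import *
f=grab('top'); g=grab('side')
a=f['frame'][140:210,240:350,::-1]; b=g['frame'][165:265,260:380,::-1]
A=cv2.resize(a,(770,490)[:2],interpolation=cv2.INTER_CUBIC)[:, :]; 
A=cv2.resize(a,(400,255),interpolation=cv2.INTER_CUBIC); B=cv2.resize(b,(400,333),interpolation=cv2.INTER_CUBIC)
C=np.zeros((333,800,3),np.uint8); C[:255,:400]=A; C[:,400:]=B; cv2.imwrite('pics/end.png',C)
```

```text
(no output)
```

View pics/end.png

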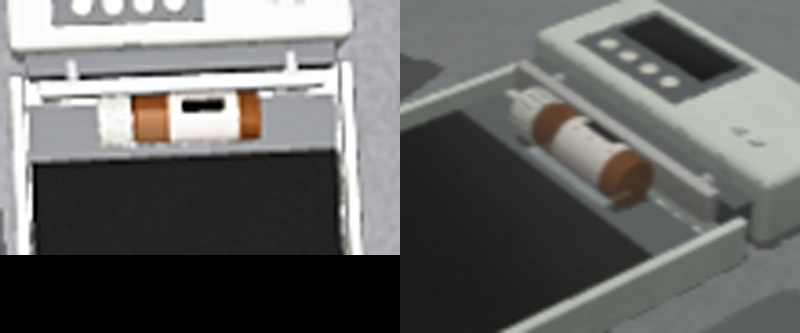

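Run:
```python
from h import *
f=grab('top'); im=f['frame'].astype(int)
s=400/110; p=lambda x,y:((x+.5)/s-.5+240,(y+.5)/s-.5+140)
print(rd(back(f,[p(99,119),p(262,117)],31)))
# expected rear silhouette at home vs seen, and bar top edge
c,q=np.cos(RY),np.sin(RY); W=lambda x,y,z:[RD[0]+c*x-q*y,RD[1]+q*x+c*y,z]
for y in(40,4,-35): print('pred px axis',proj(f,W(70,y,31)),'rear',proj(f,W(55,y,31)))
for x in(270,280,290,300,308): print(x,[int(v) for v in im[162:184,x].mean(1)])
```

```text
[[ 71.40701881  51.33509189]
 [ 68.507421   -45.50165782]]
pred px axis [[272.14283291 172.78821269]] rear [[272.45519571 179.68328724]]
pred px axis [[288.80037441 172.08857617]] rear [[289.12893441 178.97627156]]
pred px axis [[306.80966274 171.33216467]] rear [[307.1556983  178.21188362]]
270 [246, 255, 255, 192, 146, 216, 235, 235, 246, 244, 249, 248, 248, 242, 232, 229, 218, 181, 157, 163, 177, 107]
280 [255, 255, 254, 152, 56, 76, 82, 91, 132, 151, 143, 134, 129, 122, 118, 110, 94, 141, 169, 172, 150, 78]
290 [255, 255, 212, 154, 234, 147, 0, 0, 87, 252, 255, 249, 247, 244, 238, 225, 184, 194, 187, 172, 119, 39]
300 [255, 252, 172, 190, 185, 68, 0, 0, 130, 254, 254, 249, 245, 241, 234, 211, 177, 163, 166, 153, 83, 23]
308 [255, 242, 93, 55, 72, 78, 85, 91, 97, 105, 115, 109, 94, 82, 70, 50, 105, 158, 176, 131, 54, 28]
```

```bash
python3 -c "
from workcell import env
print(env.job_done())"
```

```text
the job is handed in; nothing more can be done
None
```

The bottle was rolled up square to the bar, pressed in and held for about a second, then eased off. It now lies still and flush against the bar, about 3 mm off the window's centre, and the job is handed in; that the switch closed rests on the force readings alone, since no signal from the reader was visible.

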